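# Hold the bench press in set-up with its key switch

### The job

The bench press has to stay in set-up mode while a jam is cleared: of the three keys standing in the plywood rack take the one whose blade fits the key switch on the press's control box (the middle size), and push it fully home; the pins are sticky, so press steadily and wiggle it if it stops. Then turn it clockwise a full quarter turn against its return spring and finish while still gripping the key, holding it turned. Leave the other two keys in the rack, do not press the red emergency stop, and do not push the other things on the bench about.

Things in the scene. Friction and masses are not known exactly. Their poses are not given: they have to be found in the camera images.
- rack: plywood key rack, fixed: shelf 36 mm deep (x) by 190 mm long (y), 8 mm thick, top at 45 mm, on two end cheeks; three through slots 5 by 15.5 mm (long way along y) at y = -52, 0 and +52 mm, the blades hanging below in view. Origin under its centre on the bench, z up. The keys stand with their axes parallel to the rack's
- key_a: small key, 30 g (x 0.7 to 1.4), upright in one of the rack's slots (which varies), head on the rack's top. Black head 23 mm wide (y), 10 thick (x), 36 tall, flat faces (lowest 5 mm: 19 wide); steel blade 7 mm wide (y), 3 thick (x), 26 long, tip tapered. Origin: where blade meets head; z up the key. Same after a half turn about z
- key_b: middle-size key, 30 g (x 0.7 to 1.4), upright in one of the rack's slots (which varies), head on the rack's top. Black head 28 mm wide (y), 10 thick (x), 36 tall, flat faces (lowest 5 mm: 24 wide); steel blade 10 mm wide (y), 3 thick (x), 26 long, tip tapered. Origin: where blade meets head; z up the key. Same after a half turn about z. The one that fits
- key_c: large key, 30 g (x 0.7 to 1.4), upright in one of the rack's slots (which varies), head on the rack's top. Black head 33 mm wide (y), 10 thick (x), 36 tall, flat faces (lowest 5 mm: 29 wide); steel blade 13 mm wide (y), 3 thick (x), 26 long, tip tapered. Origin: where blade meets head; z up the key. Same after a half turn about z
- keyway (a point): centre of the keyway on the brass plug's face, 75 mm above the bench; z up, x and y turn with the plug. Keyway 4.2 (x) by 11.2 mm (y), 28 deep straight down, mouth countersunk 2.5 mm at 45 degrees. Key x, y match these (either way round) to enter. Sticky pins 8, 13 and 18 mm down: up to about 10 N of push to pass. Home: head rests on the plug face, key origin at this point
- press: bench press, fixed; origin on the bench under the keyway, z up. Grey control box, top at 62 mm, from x -55 to 55 and y -45 to 130 mm; on it the lock's steel bezel (31 mm across, up to 74 mm), two buttons at y 48 (up to 69 mm), the emergency stop at y 98. The press's base (45 mm high) and frame (0.48 m tall) take y 145 to 345, x -115 to 135 mm
- key_switch (a joint): angle of the lock plug, rad: 0 at rest, grows clockwise seen from above, stop at 1.57. Spring return: 0.02 N m at rest rising to 0.083 N m at the stop, so it turns back when let go; the blade has about 0.12 rad of play in the keyway, so the plug lags the key by that
- estop (a joint): travel of the red emergency-stop button, m: 0 as it stands, 0.006 pressed home
- estop_top (a point): centre of the top of the red mushroom button, 38 mm across, at the left end of the control box, 98 mm from the keyway, its top 80 mm above the bench
- sleeve0: loose white moulded sleeve standing on the bench, 25 mm across, 22 mm tall, origin at the centre of its underside; leave alone
- sleeve1: another such sleeve, 25 mm across, 22 mm tall; leave alone
- sleeve2: two such sleeves joined, 25 mm across, 44 mm tall; leave alone
- tape_roll: roll of paper tape lying flat, 64 mm across, 18 mm tall; leave alone
- marker: marker pen lying along its x, 127 mm long, 15 mm thick; origin 42 mm from its tail; leave alone
- screwdriver: screwdriver lying along its x, black handle; leave alone
- calliper: sliding calliper lying along its x, 190 mm long, 10 mm thick; leave alone
There are look-alikes about, which are no part of the job. What is shaped like the rack but blue is not meant.

How it is judged:
On the way, in this order (a step that is already met when the one before it is completed fails the run):
1. the middle-size key is gripped and drawn clear of the rack (z of key_b in the frame of rack above 0.075 m and contact force between the fingers and key_b above 1 N), for 0.1 s.
2. the key is fully home in the key switch, upright, before it is turned (z of key_b in the frame of keyway below 0.003 m and horizontal distance between key_b and keyway below 0.003 m and angle between key_b's own z axis and vertical below 0.12 rad and value of joint key_switch below 0.5 rad), for 0.1 s.
3. the key switch is turned clockwise a quarter turn, key home (z of key_b in the frame of keyway below 0.003 m and horizontal distance between key_b and keyway below 0.003 m and angle between key_b's own z axis and vertical below 0.12 rad and value of joint key_switch above 1.25 rad), for 0.2 s.
At the end, for the whole second after the job is handed in: Middle-size key home in the keyway (head within 3 mm of the plug face and centre, within 0.12 rad of upright), plug held still at 1.25 rad or more clockwise, fingers still gripping the key (over 1 N), the other two keys in the rack (all of step 3 and velocity of joint key_switch between -0.1 and 0.1 rad/s and contact force between the fingers and key_b above 1 N and z of each of key_a, key_c in the frame of rack below 0.06 m and horizontal distance between each of key_a, key_c and rack below 0.06 m); the arm keeps its last pose, push and grip.
It fails at once if another key is pulled out of the rack (15 mm or more) (not (z of key_a in the frame of rack below 0.06 m) or not (z of key_c in the frame of rack below 0.06 m)).
It fails at once if the emergency stop is pressed (3 mm or more) (value of joint estop above 0.003 m).
It fails at once if another thing on the bench is pushed away (30 mm or more) (distance of any of sleeve0, sleeve1, sleeve2, tape_roll, marker, screwdriver, calliper from where it was at the start of the episode above 0.03 m).
It also fails if it takes over 48 s, if anything falls off the work surface, if the arm or the gripper's body presses on something with over 40 N, if the wrist force passes 120 N, or if a joint passes its speed limit or range.

### The arm

A 6-joint arm with a two-finger parallel gripper is mounted at the origin on the work surface. World frame = base frame: x ahead of the robot, y to its left, z up, the work surface at z = 0. Lengths are in m, angles in rad, forces in N, time in s.
With the tool pointing down it reaches from about 0.325 to 0.85 m from the base axis. Payload 4.4 kg.
Tool frame: the origin (TCP) lies on the centre line of the jaws, within the pads' length; the fingertips stand 19 mm ahead of it and the grasp point (between the pads) is the TCP (arm.tips_ahead is the distance from the TCP to the fingertips, in m); x points along the fingers, y is the direction in which the jaws open and shut, and the axes are right-handed (so a half turn about x gives the same grasp; the last joint's range is limited). The gripper opens to 94 mm and grips with 3 to 60 N. Pads are 16 mm wide; open, the fingers measure 119 mm over their backs; the gripper's body (75 mm by 177 mm) begins 78 mm behind the grasp point.
Start: joints at [1.063, 0.207, 1.542, -0, 1.393, -0.15], TCP at [0.201, 0.539, 0.224] pointing down, gripper open.
Joint ranges: [-2.73, 2.73], [-0.86, 2.22], [0.23, 2.46], [-1.11, 4.25], [0.08, 2.63], [-2.82, 2.82]. Speed limits (rad/s): [2.79, 2.79, 3.14, 3.14, 3.14, 3.14].

### API

Orientations are given as a unit quaternion [x, y, z, w].
In Python, from cell import arm gives the robot as it stands.
- The arm moves only by the tool play_rows, never from a script. Its argument "plan" is a list of rows, each a list of 5 numbers: the opening in per cent of the stroke, from 0 (shut) to 100 (fully open), then the shift along the tool's x, y, z in m, then the turn about the tool's x in rad. In form: [[grip, dx, dy, dz, yaw], ...]. A call has 1 to 12 rows; each row shifts and turns the pose as measured when the row begins, along the tool's axes as they then stand; what a row does not reach is not made up. A row lasts 1/12 s, in which the tool goes at most 41.7 mm and 7.16 degrees, less where a joint would pass 70% of its speed; a pose out of reach is approached as far as the arm can. A call is refused whole if a number of a shift passes 0.0417 or a number of a turn 0.125, either way. A call with a gripper value outside its range is refused whole. The fingers move at their own pace and stop on an object; "grip_force" is the grip in N (left out, the last holds). Time passes only in rows, so rows that do not move let the fingers close. It gives the time, the measured TCP pose, the force and the opening at its end, in the units of the state.
- arm.observe(): the state, without advancing time (a new reading comes with each control period).
- arm.get_image(name): name is "side" or "top"; returns the picture (420x560x3 uint8, red, green, blue); there is no depth.
- arm.camera_info(name): a dict with "fov_y" (degrees; the focal length in pixels is half the picture's height over the tangent of half this angle, whatever the lens; pixels are square), "cx", "cy" (the principal point, pixels), "pose" (4x4, takes a point from camera to world coordinates). Camera axes: x right, y up, looking along -z (the intrinsics and any distortion apply to the point x, -y, -z); pixel columns grow to the right and rows downward; lengths in m; the calibration is good to about 2 mm. A picture is of the moment at which its call begins. camera_info takes no time and is no camera call.
- arm.close_job(): hands the job in, once; it reports no verdict.
The state is a dict: "time": time; "joint_pos": joint angles; "joint_vel": joint speeds; "effort": joint torques, N m; "tool_pos": TCP position; "orientation": TCP orientation; "ft_force": force on the tool from outside, world axes, zero at the start; "wrist_torque": the same for the moment, N m; "opening": opening from 0.0 (shut) to 1.0 (fully open).
Only numpy, scipy, OpenCV 4.12 (cv2) and the standard library are available. Lean on these libraries where they do the work, as an engineer would, in place of code of your own. Each camera call takes 0.05 s, during which the arm holds its last target. There are 200 camera calls.

## Working session

There is one attempt and no reset: what is moved stays moved. The work goes in short steps, Python scripts to look and compute and a tool call to move; the robot and the scene stay as the last step left them, time stands still between calls to the robot, and variables do not carry over. Pictures are saved under pics/ and viewed, about 8 in all and at most 12, crops included, and the job is handed in when it is done.

Besides the shell and the picture viewer there is one more tool, called after "Call:" in YAML: its name, and indented under it one key for each argument. play_rows: Moves the arm, as the interface text tells. Its arguments: {"type":"object","properties":{"plan":{"type":"array","items":{"type":"array","items":{"type":"number"}}},"grip_force":{"type":"number"}},"required":["plan"]}

```bash
mkdir -p pics; ls; python3 - <<'E'
from cell import arm
import cv2
for n in("side","top"):
    i=arm.camera_info(n);print(n,i)
    im=arm.get_image(n)[:,:,::-1]
    cv2.imwrite(f"pics/{n}0.png",im)
s=arm.observe();print(s)
E
```

```text
pics
side {'fov_y': 49.71531614191447, 'cx': 276.4961015615775, 'cy': 208.3502593773427, 'pose': array([[ 0.81634278,  0.37910929, -0.43572997, -0.06179012],
       [-0.57728387,  0.55922427, -0.59498869, -0.94471351],
       [ 0.01810503,  0.73725461,  0.67537238,  0.95848871],
       [ 0.        ,  0.        ,  0.        ,  1.        ]])}
top {'fov_y': 50.36292624752404, 'cx': 283.3143898493565, 'cy': 204.67941712301362, 'pose': array([[-0.02396909,  0.99879162, -0.04290443,  0.42024057],
       [-0.99966202, -0.02351368,  0.01108806, -0.18694222],
       [ 0.01006582,  0.0431557 ,  0.99901765,  1.42232783],
       [ 0.        ,  0.        ,  0.        ,  1.        ]])}
{'time': 0.1, 'joint_pos': array([ 1.06350289e+00,  2.07322259e-01,  1.54279882e+00,  3.76588261e-05,
        1.39349643e+00, -1.50509954e-01]), 'joint_vel': array([-3.64137589e-05,  6.88458279e-04, -3.87079788e-03, -2.45866056e-04,
        1.59054465e-04,  7.10990777e-04]), 'effort': array([-2.54251690e-04, -3.71869469e+01, -2.82291842e+01,  7.00650760e-02,
        3.11960327e-02, -7.85983912e-05]), 'tool_pos': array([0.20049406, 0.53818269, 0.22341982]), 'orientation': array([ 0.124803  ,  0.6961281 , -0.12614957,  0.69564083]), 'ft_force': array([-0.6893896 , -0.02443712,  0.07849181]), 'wrist_torque': array([-0.00807886, -0.00779121,  0.06922742]), 'opening': 0.999589012882905}
```

View pics/top0.png

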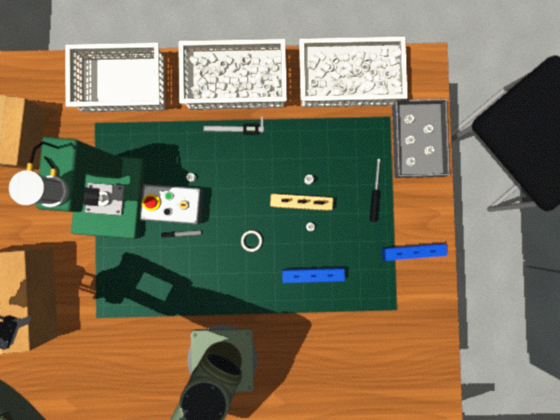

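View pics/side0.png

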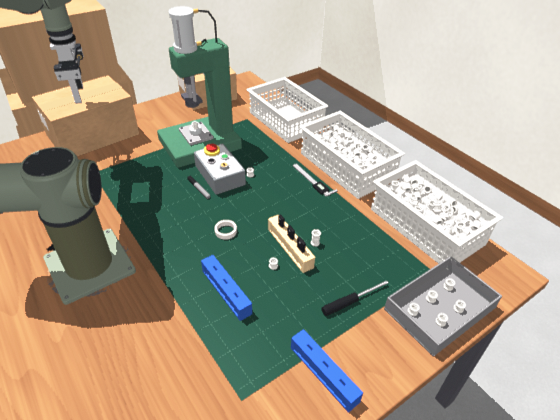

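```bash
cat > h.py <<'E'
import numpy as np,cv2
from cell import arm
def ray(n,u,v):
    i=arm.camera_info(n);f=210/np.tan(np.radians(i['fov_y']/2))
    P=np.array(i['pose']);d=P[:3,:3]@np.array([(u-i['cx'])/f,-(v-i['cy'])/f,-1]);return P[:3,3],d
def pt(n,u,v,z):
    c,d=ray(n,u,v);return c+d*(z-c[2])/d[2]
def px(n,p):
    i=arm.camera_info(n);f=210/np.tan(np.radians(i['fov_y']/2));P=np.array(i['pose'])
    q=P[:3,:3].T@(np.array(p)-P[:3,3]);return i['cx']+f*q[0]/-q[2],i['cy']-f*q[1]/-q[2]
def crop(im,u0,v0,w,h,k):
    c=cv2.resize(im[v0:v0+h,u0:u0+w],None,fx=k,fy=k,interpolation=cv2.INTER_CUBIC)
    for j in range(0,w,10):
        cv2.putText(c,str(u0+j),(j*k,8),0,.33,(255,255,255),1);cv2.line(c,(j*k,10),(j*k,14),(255,255,255),1)
    for j in range(10,h,10):
        cv2.putText(c,str(v0+j),(0,j*k+3),0,.33,(255,255,255),1)
    return c
E
python3 - <<'E'
from h import *
t=cv2.imread("pics/top0.png");s=cv2.imread("pics/side0.png")
a=crop(t,265,180,80,40,5);b=crop(t,135,180,80,50,5)
c=crop(s,255,205,70,70,5);d=crop(s,185,135,70,60,5)
H=600;o=np.zeros((H,750,3),np.uint8)
o[:200,:400]=a;o[200:450,:400]=b;o[:350,400:]=c;o[350:600,400:]=d[:250]
cv2.imwrite("pics/z1.png",o)
E
```

```text
(no output)
```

View pics/z1.png

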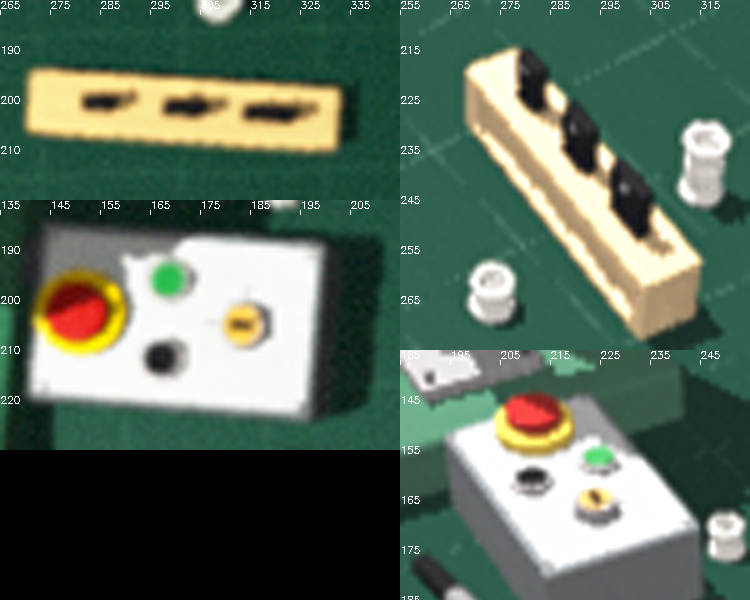

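```bash
python3 - <<'E'
from h import *
t=cv2.imread("pics/top0.png");s=cv2.imread("pics/side0.png")
def mask(im,lo,hi,box):
    hsv=cv2.cvtColor(im,cv2.COLOR_BGR2HSV);m=cv2.inRange(hsv,lo,hi);k=np.zeros_like(m);u,v,w,h=box;k[v:v+h,u:u+w]=m[v:v+h,u:u+w];return k
# rack (fill)
m=mask(t,(10,40,140),(35,200,255),(262,185,80,32));c=max(cv2.findContours(m,0,2)[0],key=cv2.contourArea)
r=cv2.minAreaRect(c);b=cv2.boxPoints(r);P=np.array([pt("top",*q,.045) for q in b]);print("rack",r,P.mean(0),[np.linalg.norm(P[i]-P[i-1]) for i in range(4)])
d=P[1]-P[0];d2=P[2]-P[1];L=d if np.linalg.norm(d)>np.linalg.norm(d2) else d2;print("yaw of long",np.degrees(np.arctan2(L[1],L[0])))
R=P.mean(0)
# plug
m=mask(t,(10,90,120),(30,255,255),(176,196,16,16));mm=cv2.moments(m,True);u=mm['m10']/mm['m00'],mm['m01']/mm['m00'];print("plug top",u,mm['m00'],pt("top",*u,.075))
m=mask(s,(10,60,120),(30,255,255),(213,150,22,22));mm=cv2.moments(m,True);u=mm['m10']/mm['m00'],mm['m01']/mm['m00'];print("plug side",u,mm['m00'],pt("side",*u,.075))
# box top white
m=mask(t,(0,0,190),(180,40,255),(138,180,64,48));c=max(cv2.findContours(m,0,2)[0],key=cv2.contourArea);r=cv2.minAreaRect(c);b=cv2.boxPoints(r)
P=np.array([pt("top",*q,.062) for q in b]);print("box",P,[np.linalg.norm(P[i]-P[i-1]) for i in range(4)])
# keys dark
g=t.max(2)
for row in range(195,208): print(row,' '.join('%3d'%x for x in g[row,278:332]))
for u,v in ((284.5,200.5),(302,201.3),(318.5,202.3)): print(pt("top",u,v,.081), pt("top",u,v,.081)-R)
np.set_printoptions(precision=4)
E
```

```text
rack ((301.0174255371094, 201.71319580078125), (62.491390228271484, 13.339159965515137), 3.4682295322418213) [ 0.48728242 -0.25716994  0.045     ] [np.float64(0.19296231295008467), np.float64(0.041236894307486054), np.float64(0.1932147416868001), np.float64(0.04128042603876545)]
yaw of long -94.8097515718791
plug top (183.1086956521739, 204.3695652173913) 46.0 [0.48614357 0.09991079 0.075     ]
plug side (218.76923076923077, 156.98076923076923) 52.0 [0.49544733 0.14362372 0.075     ]
box [[0.44777303 0.23173815 0.062     ]
 [0.54883916 0.22293744 0.062     ]
 [0.5320103  0.05562248 0.062     ]
 [0.43091514 0.06497644 0.062     ]] [np.float64(0.16761162833088739), np.float64(0.10144858705469766), np.float64(0.16815916884491797), np.float64(0.10152697985984262)]
195 249 251 249 250 249 249 249 249 249 245 228 226 224 223 216 192 184 171 156 151 148 151 151 139 132 121 101  97  95  99  91  77  64  68  55  65  70  71  52  46  57  60  62  64  70  65  65  61  67  68  64  73  66  68
196 252 252 252 252 253 254 253 253 254 253 252 253 253 251 253 251 252 250 248 249 249 251 250 249 250 244 2
[... 2055 characters left out ...]
244 249 248 249 247 248 248 247 241
206 238 238 234 241 253 253 249 252 253 251 246 247 252 253 251 252 252 252 251 251 252 252 251 251 252 251 250 250 250 250 249 249 249 249 248 248 249 250 248 249 249 248 249 248 249 248 248 248 247 248 248 248 249 242
207 142 137 129 150 181 177 175 185 195 191 181 193 211 215 207 220 235 238 238 243 253 252 245 247 250 250 244 246 251 250 250 251 251 251 251 250 252 251 251 250 251 251 251 250 251 250 250 250 249 250 249 250 251 242
[ 0.49033922 -0.20569588  0.081     ] [0.00305679 0.05147407 0.036     ]
[ 0.48669589 -0.25827278  0.081     ] [-0.00058654 -0.00110283  0.036     ]
[ 0.48251863 -0.30785562  0.081     ] [-0.00476379 -0.05068568  0.036     ]
```

```bash
cat >> h.py <<'E'
from scipy.spatial.transform import Rotation as Ro
def toolyaw(Q): # heading of tool y in world, deg
    y=Ro.from_quat(Q).as_matrix()[:,1];return np.degrees(np.arctan2(y[1],y[0]))
def rows(target,grip,dturn=0,n=None,step=.038,start=None):
    """rows to world target, clockwise turn dturn (rad) spread over them"""
    s=arm.observe();p=s['tool_pos'] if start is None else np.array(start);R=Ro.from_quat(s['orientation'])
    d=np.array(target)-p;n=n or int(max(np.ceil(np.linalg.norm(d)/step),np.ceil(abs(dturn)/.12),1))
    out=[]
    for i in range(n):
        out.append([grip]+[round(float(x),4) for x in R.inv().apply(d/n)]+[round(dturn/n,3)]);R=R*Ro.from_rotvec([dturn/n,0,0])
    return out
def st():
    s=arm.observe();print('t%.2f'%s['time'],s['tool_pos'].round(4),'yaw %.2f'%toolyaw(s['orientation']),'x',Ro.from_quat(s['orientation']).as_matrix()[:,0].round(3),'F',s['ft_force'].round(1),'T',s['wrist_torque'].round(2),'op %.3f'%s['opening'],'q',s['joint_pos'].round(2))
E
python3 - <<'E'
from h import *
print(pt("side",224,164.5,.075),px("top",(.4861,.0999,.075)),px("side",(.4861,.0999,.075)))
for p in((.487,-.257,.045),(.487,-.257,.081)):print(px("side",p))
st()
a=(.2,.30,.25);b=(.33,.1,.25)
print(rows(a,100));print(rows(b,100,start=a));print(rows((.487,-.257,.2),100,start=b))
E
```

```text
[0.4889608  0.09880931 0.075     ] (np.float64(183.11249129817782), np.float64(204.38392383821002)) (np.float64(223.05599411092902), np.float64(164.62967460964933))
(np.float64(288.8402207197557), np.float64(237.3102823200636))
(np.float64(289.3201553546681), np.float64(228.1828736183027))
t0.10 [0.2005 0.5382 0.2234] yaw 69.56 x [-0.001 -0.002 -1.   ] F [-0.7 -0.   0.1] T [-0.01 -0.01  0.07] op 1.000 q [ 1.06  0.21  1.54  0.    1.39 -0.15]
[[100, -0.0037, -0.0319, 0.0118, 0.0], [100, -0.0037, -0.0319, 0.0118, 0.0], [100, -0.0037, -0.0319, 0.0118, 0.0], [100, -0.0037, -0.0319, 0.0118, 0.0], [100, -0.0037, -0.0319, 0.0118, 0.0], [100, -0.0037, -0.0319, 0.0118, 0.0], [100, -0.0037, -0.0319, 0.0118, 0.0]]
[[100, 0.0, -0.0203, 0.0274, 0.0], [100, 0.0, -0.0203, 0.0274, 0.0], [100, 0.0, -0.0203, 0.0274, 0.0], [100, 0.0, -0.0203, 0.0274, 0.0], [100, 0.0, -0.0203, 0.0274, 0.0], [100, 0.0, -0.0203, 0.0274, 0.0], [100, 0.0, -0.0203, 0.0274, 0.0]]
[[100, 0.0046, -0.0254, 0.0247, 0.0], [100, 0.0046, -0.0254, 0.0247, 0.0], [100, 0.0046, -0.0254, 0.0247, 0.0], [100, 0.0046, -0.0254, 0.0247, 0.0], [100, 0.0046, -0.0254, 0.0247, 0.0], [100, 0.0046, -0.0254, 0.0247, 0.0], [100, 0.0046, -0.0254, 0.0247, 0.0], [100, 0.0046, -0.0254, 0.0247, 0.0], [100, 0.0046, -0.0254, 0.0247, 0.0], [100, 0.0046, -0.0254, 0.0247, 0.0], [100, 0.0046, -0.0254, 0.0247, 0.0]]
```

Call:
play_rows:
  plan:
    - [100, -0.004, -0.032, 0.012, 0]
    - [100, -0.004, -0.032, 0.012, 0]
    - [100, -0.004, -0.032, 0.012, 0]
    - [100, -0.004, -0.032, 0.012, 0]
    - [100, -0.004, -0.032, 0.012, 0]
    - [100, -0.004, -0.032, 0.012, 0]
    - [100, -0.004, -0.032, 0.012, 0]
    - [100, 0, -0.02, 0.0275, 0]
    - [100, 0, -0.02, 0.0275, 0]
    - [100, 0, -0.02, 0.0275, 0]
    - [100, 0, -0.02, 0.0275, 0]
    - [100, 0, -0.02, 0.0275, 0]

```text
time: 1.1
tool_pos: [0.2912, 0.144, 0.2453]
orientation: [0.116, 0.699, -0.124, 0.695]
ft_force: [0.6, 1.2, -0.9]
opening: 1.004
```

```bash
python3 - <<'E'
from h import *
st();print(rows((.487,-.257,.2),60,dturn=np.radians(toolyaw(arm.observe()['orientation'])+4.8),n=15))
E
```

```text
t1.10 [0.2912 0.144  0.2453] yaw 70.50 x [-0.007 -0.011 -1.   ] F [ 0.6  1.2 -0.9] T [0.   0.06 0.03] op 1.004 q [ 0.2  -0.39  2.04 -0.01  1.5  -1.03]
[[60, 0.0032, -0.0208, 0.0212, np.float64(0.088)], [60, 0.0032, -0.0189, 0.023, np.float64(0.088)], [60, 0.0032, -0.0168, 0.0245, np.float64(0.088)], [60, 0.0032, -0.0146, 0.0259, np.float64(0.088)], [60, 0.0032, -0.0123, 0.0271, np.float64(0.088)], [60, 0.0032, -0.0098, 0.0281, np.float64(0.088)], [60, 0.0032, -0.0073, 0.0288, np.float64(0.088)], [60, 0.0032, -0.0048, 0.0293, np.float64(0.088)], [60, 0.0032, -0.0022, 0.0296, np.float64(0.088)], [60, 0.0032, 0.0004, 0.0297, np.float64(0.088)], [60, 0.0032, 0.003, 0.0296, np.float64(0.088)], [60, 0.0032, 0.0056, 0.0292, np.float64(0.088)], [60, 0.0032, 0.0081, 0.0286, np.float64(0.088)], [60, 0.0032, 0.0106, 0.0278, np.float64(0.088)], [60, 0.0032, 0.013, 0.0267, np.float64(0.088)]]
```

Call:
play_rows:
  plan:
    - [60, 0.003, -0.021, 0.021, 0.088]
    - [60, 0.003, -0.019, 0.023, 0.088]
    - [60, 0.003, -0.017, 0.0245, 0.088]
    - [60, 0.003, -0.0145, 0.026, 0.088]
    - [60, 0.003, -0.012, 0.027, 0.088]
    - [60, 0.003, -0.01, 0.028, 0.088]
    - [40, 0.003, -0.007, 0.029, 0.088]
    - [40, 0.003, -0.005, 0.029, 0.088]
    - [40, 0.003, -0.002, 0.0295, 0.088]
    - [40, 0.003, 0, 0.03, 0.088]
    - [40, 0.003, 0.003, 0.0295, 0.088]
    - [40, 0.003, 0.0055, 0.029, 0.088]

```text
time: 2.1
tool_pos: [0.4402, -0.1992, 0.2073]
orientation: [0.467, 0.528, -0.474, 0.528]
ft_force: [0.4, 0.5, 0.2]
opening: 0.402
```

```bash
python3 - <<'E'
from h import *
st();print(rows((.487,-.257,.16),40,dturn=np.radians(toolyaw(arm.observe()['orientation'])+4.8),n=5))
E
```

```text
t2.10 [ 0.4402 -0.1992  0.2073] yaw 6.64 x [-0.007 -0.007 -1.   ] F [0.4 0.5 0.2] T [-0.04  0.09  0.05] op 0.402 q [-0.6   0.03  1.78 -0.01  1.34 -0.71]
[[40, 0.0095, 0.008, 0.0125, np.float64(0.04)], [40, 0.0095, 0.0085, 0.0122, np.float64(0.04)], [40, 0.0095, 0.009, 0.0118, np.float64(0.04)], [40, 0.0095, 0.0095, 0.0115, np.float64(0.04)], [40, 0.0095, 0.0099, 0.0111, np.float64(0.04)]]
```

Call:
play_rows:
  plan:
    - [40, 0.0095, 0.008, 0.0125, 0.04]
    - [40, 0.0095, 0.0085, 0.012, 0.04]
    - [40, 0.0095, 0.009, 0.012, 0.04]
    - [40, 0.0095, 0.0095, 0.0115, 0.04]
    - [40, 0.0095, 0.01, 0.011, 0.04]
    - [40, 0, 0, 0, 0]
    - [40, 0, 0, 0, 0]

```text
time: 2.68
tool_pos: [0.4874, -0.2661, 0.1534]
orientation: [-0.521, -0.475, 0.53, -0.471]
ft_force: [-0.2, -0.4, 0.0]
opening: 0.401
```

```bash
python3 - <<'E'
from h import *
st();print(rows((.487,-.257,.11),40,dturn=np.radians(toolyaw(arm.observe()['orientation'])+4.8),n=2))
t=arm.get_image("top")[:,:,::-1];s=arm.get_image("side")[:,:,::-1]
cv2.imwrite("pics/z2.png",np.hstack([crop(t,262,165,80,75,5),crop(s,250,180,80,75,5)]))
E
```

```text
t2.68 [ 0.4874 -0.2661  0.1534] yaw -6.01 x [-0.012 -0.005 -1.   ] F [-0.2 -0.4  0. ] T [-0.01  0.05 -0.01] op 0.401 q [-0.65  0.24  1.66 -0.01  1.25 -0.54]
[[40, 0.0217, -0.0004, -0.0046, np.float64(-0.011)], [40, 0.0217, -0.0004, -0.0046, np.float64(-0.011)]]
```

View pics/z2.png

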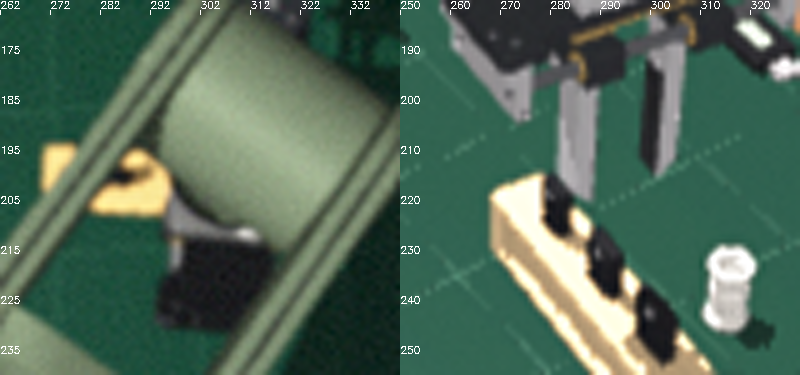

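```bash
python3 - <<'E'
from h import *
from scipy.optimize import least_squares
s=cv2.imread("pics/side0.png")
m=(s.max(2)<75).astype(np.uint8)
n,l,stt,c=cv2.connectedComponentsWithStats(m[205:262,268:315])
ks=sorted([i for i in range(1,n) if stt[i,4]>40],key=lambda i:c[i][0])
def hull(x,y,w,yaw,cam="side"):
    a=np.radians(yaw);P=[]
    for sx in(-.005,.005):
        for z in(.045,.081):
            for sy in(-1,1):
                ww=w/2
                P.append(px(cam,(x+sx*np.cos(a)-sy*ww*np.sin(a),y+sx*np.sin(a)+sy*ww*np.cos(a),z)))
    return cv2.convexHull(np.array(P,np.float32))[:,0]
a=np.radians(-4.8)
for i,off,w in zip(ks,(.052,0,-.052),(.023,.028,.033)):
    h=hull(.487-off*np.sin(a),-.257+off*np.cos(a),w,-4.8)
    M=cv2.moments(h);print(stt[i]+[268,205,0,0,0],c[i]+[268,205],'pred',M['m10']/M['m00'],M['m01']/M['m00'],M['m00'],h.min(0),h.max(0))
g=s.max(2)
for r in range(213,256,2): print(r,' '.join('%3d'%x for x in g[r,272:312]))
E
```

```text
[279 214   6  13  56] [281.21428571 220.44642857] pred 279.48361007497635 221.3273646623407 86.32750010606833 [275.7852 213.7351] [283.2454  228.97324]
[288 225   7  14  70] [290.75714286 231.81428571] pred 289.1074197046144 232.7539061103823 105.19158458872698 [284.70917 224.42734] [293.58142 241.13539]
[297 237   9  15  82] [301.04878049 244.2804878 ] pred 299.24982032676536 244.7962164569121 126.7925437092781 [294.08118 235.66539] [304.50842 253.98131]
213  96  96  94  95 104  99  96  96  92  96  97  96  97  97  95  97  96  97  97  97  95  96  97  96  98  97  96  96  95  94  94 101 103 116 116  98  95  94  96 104
215  95 101 133 165 228 250 196  76  51  59  91  98  98  96  95  96  96  97  97  96  97  97  96  96  96  96  96 102 104 117 116  98  97  94  94  93  95  95  95  94
217 255 255 255 255 255 255 169  58  50  57  53  68  90  97  97  97  97  96  95  97  95  96  97  96 101  92 114  99  98  95  96  96  95  95  95  95  95  95  95  95
219 255 255 255 255 255 255 171  74  70  44  43  36  48  95  97  96  96  96  97  96 101  99 115  99  98  96  96  97  96  96  95  96  97  96  95  93 
[... 2267 characters left out ...]
  31  30  25  48 168 255 153  96  92  97 105
249  98  97 111 118 101  96  96  96  97  96  94 102 209 255 255 239 175 173 178 189 200 253 255 255 255 255 255 139  46  30  29  27  66 223 255 255 253 143  96  94
251  97  97  98  99 107 111  99  96  95  97  95  96  95 146 255 255 241 227 180 173 178 200 246 255 255 255 255 255 246 102  32  26  61 145 227 255 255 255 235 108
253  98  99  98  97  97 101 115 116 100 114  98  95  96  94 100 178 255 255 255 237 177 173 188 220 254 255 255 255 255 255 226 225 179 165 167 200 222 255 255 255
255  95  96 102 104 118 116 100 100 105 100  97  96  95  96  95  94 120 245 255 255 237 179 170 177 191 223 255 255 255 255 255 255 255 236 224 177 219 238 255 255
```

Call:
play_rows:
  plan:
    - [40, 0.021, 0, -0.003, -0.01]
    - [40, 0.021, 0, -0.003, -0.01]
    - [40, 0.021, 0, -0.002, 0]
    - [40, 0.012, 0, 0, 0]
    - [40, 0, 0, 0, 0]

```text
time: 3.2
tool_pos: [0.4889, -0.2566, 0.0828]
orientation: [-0.516, -0.478, 0.522, -0.482]
ft_force: [-0.9, -0.4, -0.7]
opening: 0.397
```

```bash
python3 - <<'E'
from h import *
st();print(rows((.488,-.258,.067),40,dturn=np.radians(toolyaw(arm.observe()['orientation'])+4.8),n=1))
s=arm.get_image("side")[:,:,::-1];cv2.imwrite("pics/side3.png",s)
cv2.imwrite("pics/z3.png",crop(s,250,190,80,65,8))
p=arm.observe()['tool_pos']
E
```

```text
t3.20 [ 0.4889 -0.2566  0.0828] yaw -4.47 x [-0.003 -0.011 -1.   ] F [-0.9 -0.4 -0.7] T [-0.06  0.07 -0.02] op 0.397 q [-0.63  0.32  1.72 -0.01  1.1  -0.55]
[[40, 0.0158, -0.0008, 0.0013, np.float64(0.006)]]
```

View pics/z3.png

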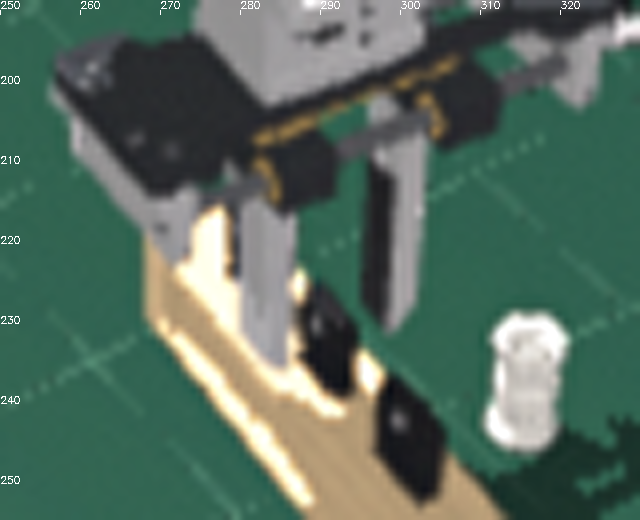

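```bash
python3 - <<'E'
from h import *
s=arm.observe();R=Ro.from_quat(s['orientation']).as_matrix();p=s['tool_pos']
print(R.round(3))
o=.94*.397/20
for sy in(-1,1):
  for sz in(-1,1): print(sy,sz,px("side",p+R@[.019,sy*.094*.397/2,sz*.008]))
E
```

```text
[[-0.002  0.997 -0.078]
 [-0.011 -0.078 -0.997]
 [-1.    -0.001  0.011]]
-1 -1 (np.float64(282.51145817563304), np.float64(232.614395459207))
-1 1 (np.float64(285.554620160701), np.float64(236.19541898276586))
1 -1 (np.float64(293.9249501429039), np.float64(227.87541589711503))
1 1 (np.float64(297.02531314565476), np.float64(231.3766935363263))
```

Call:
play_rows:
  plan:
    - [40, 0.0155, 0.0015, 0.001, 0.006]
    - [40, 0, 0, 0, 0]
    - [20, 0, 0, 0, 0]
    - [15, 0, 0, 0, 0]
    - [9, 0, 0, 0, 0]
    - [9, 0, 0, 0, 0]
    - [9, 0, 0, 0, 0]
  grip_force: 5

```text
time: 3.83
tool_pos: [0.4937, -0.2594, 0.0775]
orientation: [-0.517, -0.473, 0.523, -0.486]
ft_force: [-2.3, 0.2, -0.5]
opening: 0.142
```

```bash
python3 -c "
from h import *
st()"
```

```text
t3.83 [ 0.4937 -0.2594  0.0775] yaw -4.62 x [ 0.006 -0.018 -1.   ] F [-2.3  0.2 -0.5] T [-0.04  0.66 -0.02] op 0.142 q [-0.63  0.33  1.72 -0.01  1.08 -0.55]
```

Call:
play_rows:
  plan:
    - [18, 0, -0.002, 0, 0]
    - [18, 0.006, -0.001, 0, 0]
    - [18, 0.004, 0, 0, 0]
    - [18, 0.001, 0, 0, 0]
    - [18, 0, 0, 0, 0]

```text
time: 4.25
tool_pos: [0.4918, -0.2602, 0.0667]
orientation: [-0.518, -0.472, 0.522, -0.487]
ft_force: [0.4, -0.0, -0.1]
opening: 0.181
```

```bash
python3 -c "
from h import *
st()"
```

```text
t4.25 [ 0.4918 -0.2602  0.0667] yaw -4.65 x [ 0.01 -0.02 -1.  ] F [ 0.4 -0.  -0.1] T [-0.08  0.07 -0.03] op 0.181 q [-0.64  0.34  1.73 -0.01  1.05 -0.55]
```

Call:
play_rows:
  plan:
    - [14, 0, -0.001, -0.002, 0]
    - [9, 0, 0, 0, 0]
    - [8, 0, 0, 0, 0]
    - [6, 0, 0, 0, 0]
    - [6, 0, 0, 0, 0]

```text
time: 4.67
tool_pos: [0.4895, -0.2576, 0.0661]
orientation: [-0.517, -0.473, 0.523, -0.486]
ft_force: [-1.2, -0.6, 1.1]
opening: 0.108
```

```bash
python3 -c "
from h import *
st()"
```

```text
t4.67 [ 0.4895 -0.2576  0.0661] yaw -4.63 x [ 0.006 -0.019 -1.   ] F [-1.2 -0.6  1.1] T [-0.07  0.28  0.01] op 0.108 q [-0.63  0.33  1.74 -0.01  1.05 -0.55]
```

Call:
play_rows:
  plan:
    - [4, 0, 0, 0, 0]
    - [4, 0, 0, 0, 0]
    - [4, 0, 0, 0, 0]
    - [4, -0.005, 0, 0, 0]
    - [4, -0.01, 0, 0, 0]
    - [4, -0.015, 0, 0, 0]
    - [4, -0.02, 0, 0, 0]
    - [4, -0.02, 0, 0, 0]
    - [4, -0.015, 0, 0, 0]
    - [4, 0, 0, 0, 0]
  grip_force: 45

```text
time: 5.5
tool_pos: [0.4902, -0.2556, 0.1577]
orientation: [-0.518, -0.472, 0.522, -0.487]
ft_force: [0.9, -0.1, 0.7]
opening: 0.104
```

```bash
python3 - <<'E'
from h import *
st()
s=arm.get_image("side")[:,:,::-1];cv2.imwrite("pics/side4.png",s)
cv2.imwrite("pics/z4.png",crop(s,250,180,80,75,8))
E
```

```text
t5.50 [ 0.4902 -0.2556  0.1577] yaw -4.63 x [ 0.01  -0.019 -1.   ] F [ 0.9 -0.1  0.7] T [-0.09  0.08 -0.  ] op 0.104 q [-0.63  0.21  1.68 -0.01  1.23 -0.55]
```

View pics/z4.png

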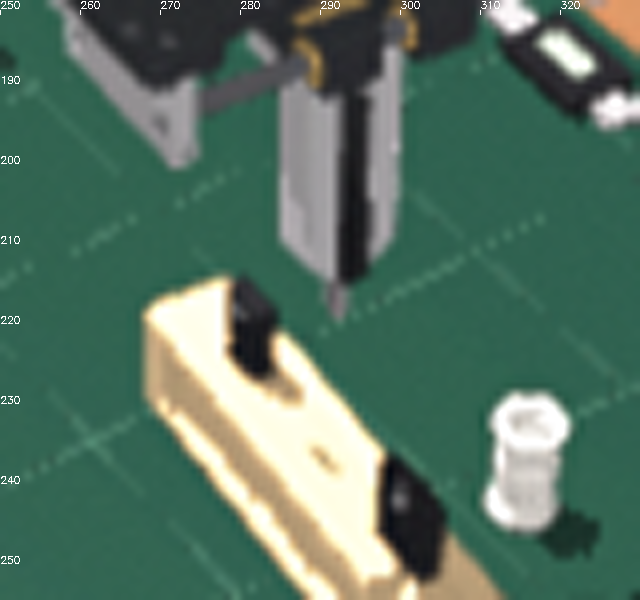

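```bash
python3 - <<'E'
from h import *
p=arm.observe()['tool_pos']
print('slot',pt("side",290.1,237.0,.045),pt("side",289.6,237.5,.045))
for dy in(-.006,0,.006): print(dy,px("side",p+[0.078*-dy,dy,-.047]),px("side",p+[0.078*-dy,dy,-.021]))
s=cv2.imread("pics/side4.png").astype(int)
for r in range(211,222): print(r,[tuple(x) for x in s[r,288:298]])
k=(.4861,.0999,.25);print(rows((p[0],p[1],.2),4,n=2));print(rows((.486,.1,.2),4,dturn=np.radians(toolyaw(arm.observe()['orientation'])+5.7),n=12))
E
```

```text
slot [ 0.49062359 -0.25801778  0.045     ] [ 0.48831853 -0.25878476  0.045     ]
-0.006 (np.float64(291.6410698192788), np.float64(221.1452597830143)) (np.float64(292.039515304946), np.float64(214.1091866603377))
0 (np.float64(290.1750930257272), np.float64(219.93308524047666)) (np.float64(290.5510875401628), np.float64(212.89900004730302))
0.006 (np.float64(288.7171577468758), np.float64(218.72755999787734)) (np.float64(289.0709429599616), np.float64(211.69554819112489))
211 [(np.int64(167), np.int64(165), np.int64(168)), (np.int64(161), np.int64(159), np.int64(161)), (np.int64(162), np.int64(160), np.int64(162)), (np.int64(160), np.int64(156), np.int64(159)), (np.int64(58), np.int64(56), np.int64(57)), (np.int64(26), np.int64(23), np.int64(23)), (np.int64(27), np.int64(23), np.int64(25)), (np.int64(47), np.int64(44), np.int64(45)), (np.int64(125), np.int64(123), np.int64(122)), (np.int64(132), np.int64(136), np.int64(122))]
212 [(np.int64(160), np.int64(158), np.int64(158)), (np.int64(163), np.int64(160), np.int64(163)), (np.int64(162), np.int64(160), np.int64(162)), (np.int64(159)
[... 4377 characters left out ...]
1), np.int64(51))]
[[4, -0.0217, 0.0002, 0.0004, 0.0], [4, -0.0217, 0.0002, 0.0004, 0.0]]
[[4, -0.0042, -0.0027, -0.0294, np.float64(0.002)], [4, -0.0042, -0.0027, -0.0294, np.float64(0.002)], [4, -0.0042, -0.0028, -0.0294, np.float64(0.002)], [4, -0.0042, -0.0028, -0.0294, np.float64(0.002)], [4, -0.0042, -0.0029, -0.0294, np.float64(0.002)], [4, -0.0042, -0.0029, -0.0294, np.float64(0.002)], [4, -0.0042, -0.0029, -0.0294, np.float64(0.002)], [4, -0.0042, -0.003, -0.0294, np.float64(0.002)], [4, -0.0042, -0.003, -0.0294, np.float64(0.002)], [4, -0.0042, -0.0031, -0.0294, np.float64(0.002)], [4, -0.0042, -0.0031, -0.0294, np.float64(0.002)], [4, -0.0042, -0.0032, -0.0294, np.float64(0.002)]]
```

Call:
play_rows:
  plan:
    - [4, -0.02, 0, 0, 0]
    - [4, -0.02, -0.0015, -0.015, 0]
    - [4, 0, -0.003, -0.03, 0]
    - [4, 0, -0.003, -0.03, 0]
    - [4, 0, -0.003, -0.03, 0.002]
    - [4, 0, -0.003, -0.03, 0.002]
    - [4, 0, -0.003, -0.03, 0.002]
    - [4, 0, -0.003, -0.03, 0.002]
    - [4, 0, -0.003, -0.03, 0.002]
    - [4, 0, -0.003, -0.03, 0.002]
    - [4, 0, -0.003, -0.03, 0.002]
    - [4, 0, -0.003, -0.03, 0.002]

```text
time: 6.55
tool_pos: [0.4817, 0.0708, 0.1836]
orientation: [-0.523, -0.467, 0.531, -0.476]
ft_force: [0.7, 0.6, -0.3]
opening: 0.106
```

```bash
python3 - <<'E'
from h import *
st();print(rows((.486,.101,.145),4,dturn=np.radians(toolyaw(arm.observe()['orientation'])+5.7),n=4))
E
```

```text
t6.55 [0.4817 0.0708 0.1836] yaw -6.35 x [ 0.    -0.016 -1.   ] F [ 0.7  0.6 -0.3] T [-0.07  0.04  0.03] op 0.106 q [-0.02  0.06  1.8  -0.02  1.29  0.09]
[[4, 0.0095, 0.0002, -0.0078, np.float64(-0.003)], [4, 0.0095, 0.0002, -0.0078, np.float64(-0.003)], [4, 0.0095, 0.0003, -0.0078, np.float64(-0.003)], [4, 0.0095, 0.0003, -0.0078, np.float64(-0.003)]]
```

Call:
play_rows:
  plan:
    - [4, 0.01, 0, -0.008, -0.003]
    - [4, 0.01, 0, -0.008, -0.003]
    - [4, 0.01, 0, -0.008, -0.003]
    - [4, 0.01, 0, -0.006, -0.003]
    - [4, 0.003, 0, 0, 0]
    - [4, 0, 0, 0, 0]
    - [4, 0, 0, 0, 0]

```text
time: 7.13
tool_pos: [0.4809, 0.104, 0.1306]
orientation: [-0.516, -0.474, 0.529, -0.478]
ft_force: [0.5, 0.1, 0.1]
opening: 0.108
```

```bash
python3 - <<'E'
from h import *
st()
s=arm.get_image("side")[:,:,::-1];cv2.imwrite("pics/side5.png",s)
cv2.imwrite("pics/z5.png",crop(s,195,130,60,55,10))
p=arm.observe()['tool_pos']
print(px("side",p-[0,0,.047]),px("side",p-[0,0,.021]),px("side",(.4861,.0999,.075)))
E
```

```text
t7.13 [0.4809 0.104  0.1306] yaw -5.33 x [-0.01  -0.016 -1.   ] F [0.5 0.1 0.1] T [-0.06  0.09 -0.02] op 0.108 q [ 0.05  0.14  1.83 -0.02  1.18  0.15]
(np.float64(220.8769257606897), np.float64(162.35845241851558)) (np.float64(220.34449399441408), np.float64(155.73416309168235)) (np.float64(223.05599411092902), np.float64(164.62967460964933))
```

View pics/z5.png

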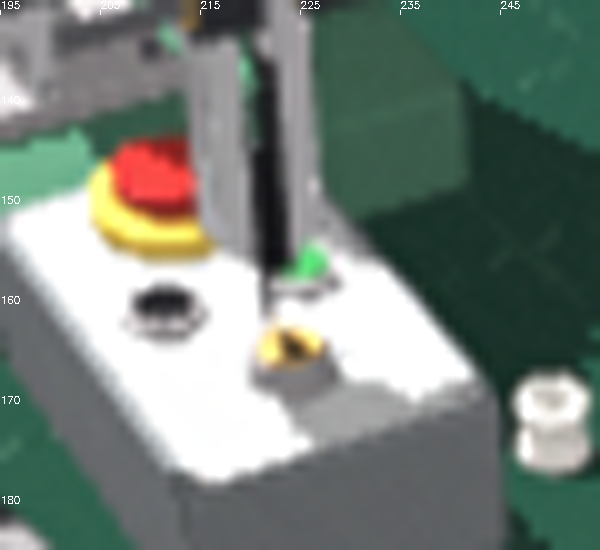

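```bash
python3 - <<'E'
from h import *
T=pt("side",221.2,161.3,.0836);K=pt("side",223.7,164.1,.075);p=arm.observe()['tool_pos'];print(T,K,T-p,K-T)
print(rows(p+np.r_[(K-T)[:2],0],4,n=3))
E
```

```text
[0.48477656 0.10834459 0.0836    ] [0.48924146 0.10118738 0.075     ] [ 0.00380159  0.0045205  -0.04716047] [ 0.0044649 -0.0071572 -0.0086   ]
[[4, 0.0, 0.0017, 0.0022, 0.0], [4, 0.0, 0.0017, 0.0022, 0.0], [4, 0.0, 0.0017, 0.0022, 0.0]]
```

Call:
play_rows:
  plan:
    - [4, 0.002, 0.003, 0.002, 0]
    - [4, 0.002, 0.0025, 0.002, 0]
    - [4, 0, 0, 0, 0]
    - [4, 0, 0, 0, 0]

```text
time: 7.52
tool_pos: [0.4884, 0.0967, 0.128]
orientation: [-0.518, -0.472, 0.529, -0.478]
ft_force: [0.4, -0.5, -0.6]
opening: 0.105
```

```bash
python3 - <<'E'
from h import *
st()
# average several frames for low noise
s=np.mean([arm.get_image("side")[:,:,::-1].astype(float) for _ in range(4)],0).astype(np.uint8);cv2.imwrite("pics/side6.png",s)
cv2.imwrite("pics/z6.png",crop(s,208,145,32,30,20))
p=arm.observe()['tool_pos'];st()
print(px("side",p-[0,0,.047]),px("side",p-[0,0,.021]),px("side",(.4861,.0999,.075)))
E
```

```text
t7.52 [0.4884 0.0967 0.128 ] yaw -5.54 x [-0.006 -0.017 -1.   ] F [ 0.4 -0.5 -0.6] T [-0.02  0.02  0.  ] op 0.105 q [ 0.03  0.15  1.82 -0.02  1.18  0.14]
t7.72 [0.4881 0.0972 0.1279] yaw -5.50 x [-0.006 -0.017 -1.   ] F [-0.3 -0.1  0.2] T [-0.11  0.1   0.03] op 0.105 q [ 0.03  0.15  1.82 -0.02  1.18  0.14]
(np.float64(223.907912219932), np.float64(163.3667991081926)) (np.float64(223.41295971086996), np.float64(156.75957412924697)) (np.float64(223.05599411092902), np.float64(164.62967460964933))
```

View pics/z6.png

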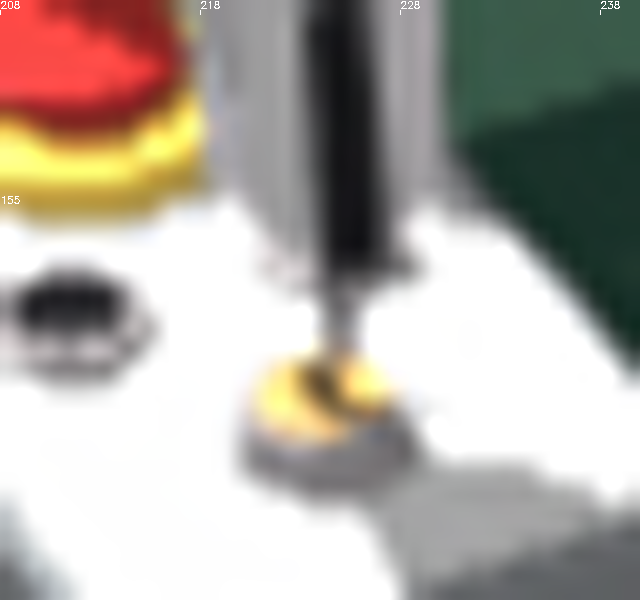

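Call:
play_rows:
  plan:
    - [4, 0, -0.0008, -0.0017, 0]
    - [4, 0, -0.0008, -0.0017, 0]
    - [4, 0, 0, 0, 0]
    - [4, 0, 0, 0, 0]

```text
time: 8.05
tool_pos: [0.4866, 0.1014, 0.1282]
orientation: [-0.518, -0.473, 0.529, -0.479]
ft_force: [0.0, -0.0, 0.8]
opening: 0.102
```

```bash
python3 - <<'E'
from h import *
st()
p=arm.observe()['tool_pos']
s=arm.observe();R=Ro.from_quat(s['orientation'])
print(R.inv().apply(np.array([.4868,.1008,p[2]])-p))
E
```

```text
t8.05 [0.4866 0.1014 0.1282] yaw -5.46 x [-0.005 -0.017 -1.   ] F [ 0.  -0.   0.8] T [-0.03  0.03 -0.02] op 0.102 q [ 0.04  0.15  1.82 -0.02  1.18  0.14]
[9.59469665e-06 2.65352775e-04 6.24229157e-04]
```

Call:
play_rows:
  plan:
    - [4, 0.003, 0, 0, 0]
    - [4, 0.002, 0, 0, 0]
    - [4, 0.002, 0, 0, 0]
    - [4, 0.002, 0, 0, 0]
  grip_force: 55

```text
time: 8.38
tool_pos: [0.4868, 0.1016, 0.1189]
orientation: [-0.518, -0.473, 0.528, -0.479]
ft_force: [-0.3, 0.7, -0.4]
opening: 0.104
```

```bash
python3 - <<'E'
from h import *
st()
E
```

```text
t8.38 [0.4868 0.1016 0.1189] yaw -5.42 x [-0.004 -0.017 -1.   ] F [-0.3  0.7 -0.4] T [-0.09  0.09 -0.07] op 0.104 q [ 0.04  0.16  1.83 -0.02  1.16  0.14]
```

Call:
play_rows:
  plan:
    - [4, 0.002, 0, 0, 0]
    - [4, 0.002, 0, 0, 0]
    - [4, 0.002, 0, 0, 0]

```text
time: 8.63
tool_pos: [0.4864, 0.1014, 0.1118]
orientation: [-0.518, -0.473, 0.528, -0.479]
ft_force: [0.2, -1.0, 0.2]
opening: 0.101
```

```bash
python3 - <<'E'
from h import *
st()
E
```

```text
t8.63 [0.4864 0.1014 0.1118] yaw -5.42 x [-0.005 -0.017 -1.   ] F [ 0.2 -1.   0.2] T [-0.12  0.05  0.01] op 0.101 q [ 0.04  0.17  1.83 -0.02  1.14  0.14]
```

Call:
play_rows:
  plan:
    - [4, 0.002, 0, 0, 0]
    - [4, 0.003, 0, 0, 0]
    - [4, 0.003, 0, 0, 0]
    - [4, 0.003, 0, 0, 0]

```text
time: 8.97
tool_pos: [0.4872, 0.1011, 0.1029]
orientation: [-0.518, -0.472, 0.528, -0.479]
ft_force: [-3.1, 0.3, 7.2]
opening: 0.104
```

```bash
python3 - <<'E'
from h import *
st()
E
```

```text
t8.97 [0.4872 0.1011 0.1029] yaw -5.44 x [-0.005 -0.017 -1.   ] F [-3.1  0.3  7.2] T [0.02 0.8  0.03] op 0.104 q [ 0.04  0.19  1.84 -0.02  1.12  0.14]
```

Call:
play_rows:
  plan:
    - [4, 0.004, -0.0006, 0, 0]
    - [4, 0.004, 0, 0, 0.03]
    - [4, 0.004, 0, 0, -0.03]
    - [4, 0.004, 0, 0, 0]

```text
time: 9.3
tool_pos: [0.4874, 0.101, 0.0955]
orientation: [-0.517, -0.473, 0.529, -0.479]
ft_force: [-15.0, 0.2, 40.7]
opening: 0.103
```

```bash
python3 - <<'E'
from h import *
st()
E
```

```text
t9.30 [0.4874 0.101  0.0955] yaw -5.42 x [-0.007 -0.018 -1.   ] F [-15.    0.2  40.7] T [-0.44  3.14 -0.04] op 0.103 q [ 0.04  0.2   1.84 -0.02  1.11  0.14]
```

Call:
play_rows:
  plan:
    - [4, 0.0005, -0.001, 0, 0]
    - [4, 0.001, -0.0005, 0, 0]
    - [4, 0.001, 0, 0, 0]

```text
time: 9.55
tool_pos: [0.4872, 0.101, 0.0959]
orientation: [-0.518, -0.472, 0.528, -0.48]
ft_force: [-3.4, -0.8, 9.6]
opening: 0.104
```

```bash
python3 - <<'E'
from h import *
st()
E
```

```text
t9.55 [0.4872 0.101  0.0959] yaw -5.40 x [-0.003 -0.018 -1.   ] F [-3.4 -0.8  9.6] T [-0.21  0.73 -0.01] op 0.104 q [ 0.04  0.2   1.84 -0.02  1.11  0.15]
```

Call:
play_rows:
  plan:
    - [4, 0.001, 0, 0, 0.06]
    - [4, 0.001, 0, 0, 0.06]
    - [4, 0.001, 0, 0, 0.06]
    - [4, 0.001, 0, 0, 0.06]
    - [4, 0.001, 0, 0, 0.06]
    - [4, 0.001, 0, 0, 0.06]

```text
time: 10.05
tool_pos: [0.4873, 0.1007, 0.0958]
orientation: [-0.597, -0.365, 0.608, -0.375]
ft_force: [-3.9, -0.9, 10.4]
opening: 0.106
```

```bash
python3 - <<'E'
from h import *
st();print(Ro.from_quat(arm.observe()['orientation']).as_matrix().round(2))
E
```

```text
t10.05 [0.4873 0.1007 0.0958] yaw -26.91 x [-0.006 -0.019 -1.   ] F [-3.9 -0.9 10.4] T [-0.3   0.96 -0.02] op 0.106 q [ 0.04  0.2   1.84 -0.02  1.11  0.52]
[[-0.01  0.89 -0.45]
 [-0.02 -0.45 -0.89]
 [-1.    0.    0.02]]
```

Call:
play_rows:
  plan:
    - [4, 0.001, 0, 0, 0.06]
    - [4, 0.001, 0, 0, 0.06]
    - [4, 0.001, 0, 0, 0.06]
    - [4, 0.001, 0, 0, 0.06]
    - [4, 0.001, 0, 0, 0.06]
    - [4, 0.001, 0, 0, 0.06]
    - [4, 0.001, 0, 0, 0.06]
    - [4, 0.001, 0, 0, 0.06]
    - [4, 0.001, 0, 0, 0.06]
    - [4, 0.001, 0, 0, 0.06]

```text
time: 10.88
tool_pos: [0.4873, 0.1006, 0.0958]
orientation: [-0.682, -0.159, 0.693, -0.171]
ft_force: [-3.4, -1.0, 11.2]
opening: 0.101
```

```bash
python3 - <<'E'
from h import *
st()
E
```

```text
t10.88 [0.4873 0.1006 0.0958] yaw -62.96 x [-0.011 -0.02  -1.   ] F [-3.4 -1.  11.2] T [-0.15  1.06  0.05] op 0.101 q [ 0.04  0.2   1.84 -0.02  1.11  1.15]
```

Call:
play_rows:
  plan:
    - [4, 0.001, 0, 0, 0.06]
    - [4, 0.001, 0, 0, 0.06]
    - [4, 0.001, 0, 0, 0.06]
    - [4, 0.001, 0, 0, 0.06]
    - [4, 0.001, 0, 0, 0.06]
    - [4, 0.001, 0, 0, 0.06]
    - [4, 0.001, 0, 0, 0.06]
    - [4, 0.001, 0, 0, 0.06]
    - [4, 0.001, 0, 0, 0.06]
    - [4, 0.001, 0, 0, 0.06]

```text
time: 11.72
tool_pos: [0.4873, 0.1006, 0.0958]
orientation: [-0.7, 0.063, 0.71, 0.048]
ft_force: [-4.1, -0.4, 11.7]
opening: 0.1
```

```bash
python3 - <<'E'
from h import *
st()
E
```

```text
t11.72 [0.4873 0.1006 0.0958] yaw -98.99 x [-0.017 -0.021 -1.   ] F [-4.1 -0.4 11.7] T [-0.12  1.04  0.15] op 0.100 q [ 0.04  0.21  1.83 -0.02  1.12  1.78]
```

Call:
play_rows:
  plan:
    - [4, 0.001, 0, 0, 0.04]
    - [4, 0.001, 0, 0, 0.02]
    - [4, 0.0008, 0, 0, 0]
    - [4, 0.0008, 0, 0, 0]
    - [4, 0.0008, 0, 0, 0]
    - [4, 0.0008, 0, 0, 0]

```text
time: 12.22
tool_pos: [0.4873, 0.1007, 0.0958]
orientation: [-0.697, 0.086, 0.709, 0.07]
ft_force: [-3.5, -0.9, 9.3]
opening: 0.104
```

```bash
python3 - <<'E'
from h import *
st()
s=arm.get_image("side")[:,:,::-1];t=arm.get_image("top")[:,:,::-1]
a=crop(s,200,135,40,40,14);b=cv2.resize(t[110:300,90:400],None,fx=.75,fy=.75);o=np.zeros((560,800,3),np.uint8);o[:,:560]=a;o[:b.shape[0],560:560+b.shape[1]]=b
c=cv2.resize(s[190:280,240:340],None,fx=2.4,fy=2.4);o[200:200+c.shape[0],560:]=c[:,:240]
cv2.imwrite("pics/z7.png",o);st()
E
```

```text
t12.22 [0.4873 0.1007 0.0958] yaw -102.69 x [-0.02  -0.021 -1.   ] F [-3.5 -0.9  9.3] T [-0.05  0.9   0.07] op 0.104 q [ 0.04  0.21  1.83 -0.02  1.12  1.84]
t12.32 [0.4874 0.1007 0.0958] yaw -102.69 x [-0.02  -0.021 -1.   ] F [-3.2 -1.   8.6] T [-0.09  0.89  0.06] op 0.101 q [ 0.04  0.21  1.83 -0.02  1.12  1.84]
```

View pics/z7.png

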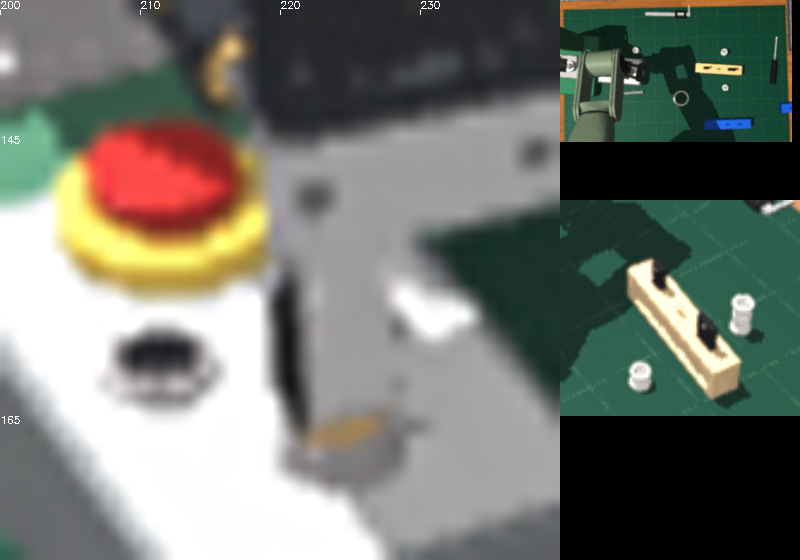

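```bash
python3 -c "
from cell import arm
print(arm.close_job())"
```

```text
the job is handed in; nothing more can be done
None
```

I took the middle key (the one in the rack's centre slot), pushed it into the key switch and turned it clockwise. I handed the job in at about 12.3 s with the key still gripped and held turned. No verdict was reported.

**Last checks:**
- **Home:** the tool height of 95.8 mm puts the key's origin about 75 mm up, level with the plug face. The last side picture shows no gap. A steady 9 N or so still presses the key down.
- **Turn:** the gripper turned about 97° (1.70 rad). Allowing for the 0.12 rad of play, the plug should be at its stop. The plug angle itself could not be read, and slip in the jaws was not measured.
- **Grip:** the jaws are set to 55 N and stand at about 10 mm, which is the thickness of the key's head.
- **Surroundings:** the other two keys are in the rack. The emergency stop looks untouched, and I saw nothing on the bench displaced.

**What disagreed:**
- **Position:** camera and touch estimates differed by 2–4 mm. I settled this with a close-up side view and by feel.
- **Sideways force:** when the key bottomed out, the push briefly reached about 41 N down with 15 N sideways. I eased it, and about 3 N sideways remains.

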